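Seat a shaft collar on the flat of a gear drive and hold it for tightening

TASK

Close the fingers on the upright shaft of the small grey gear drive so that they feel its brass-coloured flat, and turn the shaft until that flat faces the yellow pointer on the housing. Then pick up the blue collar, lower it over the shaft with its thumb screw on the flat's side and the screw half-way along the flat, and gently push the collar sideways until the screw tip presses on the flat. Do not let go: finish while still holding the collar level and clear of the housing with the screw pressed on the flat, and leave the other things on the desk where they are.

Things in the scene. Friction and masses are not known exactly. Their poses are not given: they have to be found in the camera images.
- drive: Grey gear drive, fixed: housing 88 mm wide, 44 mm high, with a steel boss (38 mm wide) up to 50 mm above the desk. Origin on the desk straight below the axis of the upright shaft; z up. Its -x axis points from the shaft along the yellow pointer on the housing top. The housing reaches 40 mm from the axis to -x and 76 mm to +x
- shaft (a joint): Turn of the upright steel shaft about its vertical axis, rad, counter-clockwise from above; 0 when the flat faces the yellow pointer. It starts between 0.5 and 1.5, stays where it is left and takes about 0.1 N m to turn (stops at -2.5 and 2.5)
- flat_face: The brass-coloured flat, 15 mm wide, along the whole shaft. The shaft is 20 mm in diameter, 50 to 106 mm above the desk with a bevelled tip; the flat lies 6 mm from its axis, so it measures 16 mm across flat and back. Origin at the centre of the flat's surface, 77 mm above the desk; its -x axis points straight out of the flat, z up
- collar_center (a point): Centre of the loose blue shaft collar, half-way up: a ring 46 mm outer and 26 mm bore diameter, 26 mm high, about 0.12 kg, lying flat on the desk. z is the ring's axis (up); -x points to its screw, whose black thumb head (15 mm wide) sticks out to 38 mm from the centre. Grip the ring across its y axis
- collar: The same collar with its screw; origin at the centre of its underside, axes as collar_center
- screw_tip (a point): Tip of the collar's screw (6 mm thick), inside the bore: 9 mm from the ring's centre towards the thumb head, half-way up the ring; axes as the collar. With the ring centred on the shaft it stands 3 mm off the flat, so the collar must be pushed about 3 mm along its +x axis to press it on the flat
- label_roll: Bystander: white label roll 61 mm wide, 40 mm high, loose; origin at the centre of its underside
- reagent_bottle: Bystander: small white bottle with a blue cap, 48 mm wide, 96 mm high, loose; origin at the centre of its underside
- timer: Bystander: white bench timer with a red knob, 62 x 62 x 43 mm, loose; origin at the centre of its underside
Things that resemble listed ones, but are neither listed nor needed, are in the scene too. Leave any red look-alike of the collar alone.

How it is judged:
By the outcome, as a careful person would: the job done as asked, in the order asked, and still so for the second after the job is handed in, while the arm keeps its last pose, push and grip.
It also fails if it takes over 58 s, if anything falls off the work surface, if the arm or the gripper's body presses on something with over 40 N, if the wrist force passes 120 N, or if a joint passes its speed limit or range.

ROBOT

A 6-joint arm with a two-finger parallel gripper is mounted at the origin on the work surface; the furniture and walls round the work are solid. World frame = base frame: x ahead of the robot, y to its left, z up, the work surface at z = 0. Lengths are in m, angles in rad, forces in N, time in s.
With the tool pointing down it reaches from about 0.225 to 0.875 m from the base axis. Payload 3.4 kg.
Tool frame: the origin (TCP) lies at the very end of the fingers, on their centre line; the grasp point (between the pads) lies 19 mm behind it; z points along the fingers, y is the direction in which the jaws open and shut (so a half turn about z gives the same grasp; the last joint's range is limited). The gripper opens to 85 mm and grips with 20 to 120 N. Pads are 22 mm wide; open, the fingers measure 114 mm over their backs; the gripper's body (76 mm by 85 mm) begins 54 mm behind the grasp point. The pads swing forward as they close: fully open they stand 13 mm farther back than shut.
Start: joints at [-1.423, 0.276, 1.505, -0, 1.361, -0.121], TCP at [0.153, -0.554, 0.231] pointing down, gripper open.
Joint ranges: [-2.89, 2.89], [-0.75, 2.08], [0.22, 2.7], [-1.18, 4.32], [0.11, 2.71], [-2.7, 2.7]. Speed limits (rad/s): [2.57, 2.57, 3.14, 3.14, 3.14, 3.14].

INTERFACE

Orientations are given as a unit quaternion [w, x, y, z].
In Python, from rig import telemetry, cams, sign_off, spotter gives the robot as it stands.
- The arm moves only by the tool servo_tool, never from a script. Its argument "steps" is a list of rows, each a list of 6 numbers: the shift along the tool's x, y, z in mm, then the turn, a rotation vector about the tool's x, y, z in degrees. In form: [[x, y, z, ax, ay, az], ...]. A call has 1 to 8 rows; each row is the pose to reach, as a shift and turn from the pose commanded when the call began, along the tool's axes at that moment; what a row does not reach only later rows make up. A row lasts 1/10 s, in which the tool goes at most 50 mm and 8.59 degrees, less where a joint would pass 70% of its speed; a pose out of reach is approached as far as the arm can. A call with a gripper value outside its range is refused whole. "hand" is the closure in counts, from 0 (fully open) to 255 (shut), set as the call begins (left out, the last holds). The fingers move at their own pace and stop on an object; "grip_force" is the grip in N (left out, the last holds). Time passes only in rows, so rows that repeat a pose let the fingers close. It gives the time, the measured TCP pose, the force and the opening at its end, in the units of the state.
- telemetry.get_state(): the state, without advancing time (a new reading comes with each control period).
- cams.get_image(name): name is "side" or "top" or "wrist"; returns (picture, depth): 384x512x3 uint8, red, green, blue; 384x512 float32, m along the optical axis (not along the pixel's ray), 0 where there is no reading.
- cams.camera_model(name): a dict with "camera_matrix" (3x3 intrinsics, pixels), "D" ([k1, k2, p1, p2, k3] as OpenCV has them; the pictures are not rectified), "origin" and "rotation" of the camera in the world; the wrist camera has in their place "tool_from_camera" (4x4, takes a point from camera to tool coordinates, whose origin is the TCP and whose axes are the flange's). Camera axes: x right, y up, looking along -z (the intrinsics and any distortion apply to the point x, -y, -z); pixel columns grow to the right and rows downward; lengths in m; the calibration is good to about 2 mm. A picture is of the moment at which its call begins: read the wrist's pose just before it. camera_model takes no time and is no camera call.
- sign_off(): hands the job in, once; it reports no verdict.
Trained networks look in the newest picture that a camera, given by its name, has taken for a name from the list of things; names that differ only in an ending like _2 or _b are one class to them, and where a whole thing is asked for, a point or a joint stands for the part that bears it (a point fixed in the world has none). Each returns a list of dicts, best first, with "conf" (0 to 1); they miss things now and then, are a little off and sometimes report something else, mostly with a low value. They report only what shows in the picture. A call takes as long as a camera call. They do not tell look-alikes from the thing itself.
- spotter.outline_of(query, camera): "region" (384x512 bool, what is visible of it) and "rect" ([left, top, width, height] in pixels, round what is visible of it).
The state is a dict: "clock": time; "qpos": joint angles; "qd": joint speeds; "effort": joint torques, N m; "position": TCP position; "ee_rot": TCP orientation; "contact_force": force on the tool from outside, world axes, zero at the start; "moment": the same for the moment, N m; "width": finger opening in m.
Only numpy, scipy, OpenCV 4.12 (cv2) and the standard library are available. Lean on these libraries where they do the work, as an engineer would, in place of code of your own. Each camera call takes 0.05 s, during which the arm holds its last target.

## Working session

There is one attempt and no reset: what is moved stays moved. The work goes in short steps, Python scripts to look and compute and a tool call to move; the robot and the scene stay as the last step left them, time stands still between calls to the robot, and variables do not carry over. Pictures are saved under pics/ and viewed, and the job is handed in when it is done.

Besides the shell and the picture viewer there is one more tool, called after "Request:" in YAML: its name, and indented under it one key for each argument. servo_tool: Moves the arm, as the interface text tells. Its arguments: {"type":"object","properties":{"steps":{"type":"array","items":{"type":"array","items":{"type":"number"}}},"hand":{"type":"number"},"grip_force":{"type":"number"}},"required":["steps"]}

```bash
ls; mkdir -p pics
cat > h.py <<'E'
import numpy as np, cv2
from rig import telemetry, cams, sign_off, spotter
def snap(n,f):
    im,d=cams.get_image(n); cv2.imwrite('pics/'+f,im[:,:,::-1]); np.save('pics/'+f+'.npy',d); return im,d
E
python3 - <<'E'
from h import *
s=telemetry.get_state(); print(s)
for n in ('side','top','wrist'):
    m=cams.camera_model(n); print(n,m)
    snap(n,n+'0.png')
E
```

```text
pics
{'clock': 0.0, 'qpos': array([-1.42299380e+00,  2.76624469e-01,  1.50617383e+00,  3.11182170e-05,
        1.36069526e+00, -1.21005324e-01]), 'qd': array([-2.14618200e-03,  7.59179793e-05,  1.87109196e-04,  9.25191286e-04,
       -9.36855342e-06,  7.37208477e-04]), 'effort': array([ 7.71495047e-05, -4.16778839e+01, -2.45804644e+01, -1.54647597e-05,
        1.09538849e-02, -8.30200548e-06]), 'position': array([ 0.1526318 , -0.55380835,  0.23040669]), 'ee_rot': array([-9.50569590e-04,  9.90981370e-01,  1.33996346e-01,  2.47817024e-06]), 'contact_force': array([ 0.24127741, -0.16096888, -0.30421895]), 'moment': array([ 0.04979462,  0.00213144, -0.03575389]), 'width': 0.0854655524336187}
side {'camera_matrix': array([[403.59079661,   0.        , 255.10819737],
       [  0.        , 403.59079661, 193.70234766],
       [  0.        ,   0.        ,   1.        ]]), 'D': array([-0.11415918,  0.        ,  0.        ,  0.        ,  0.        ]), 'origin': array([ 0.37239577, -0.98161317,  0.52729334]), 'rotation': array([ 0.85199439,  0.51018433, -0.05576334, -0.10347929])}
top {'camera_ma
[... 291 characters left out ...]
5299]), 'rotation': array([-0.69740856, -0.05878863,  0.06346197,  0.71143361])}
wrist {'camera_matrix': array([[339.67661447,   0.        , 251.22492091],
       [  0.        , 339.67661447, 199.89130059],
       [  0.        ,   0.        ,   1.        ]]), 'D': array([-0.08042582,  0.        ,  0.        ,  0.        ,  0.        ]), 'tool_from_camera': array([[-6.45034895e-05,  9.45789151e-01,  3.24781276e-01,
         8.39038660e-02],
       [ 9.99999735e-01,  2.96713822e-04, -6.65448588e-04,
        -5.08676999e-04],
       [-7.25741149e-04,  3.24781147e-01, -9.45788919e-01,
        -1.41941889e-01],
       [ 0.00000000e+00,  0.00000000e+00,  0.00000000e+00,
         1.00000000e+00]])}
```

View pics/side0.png

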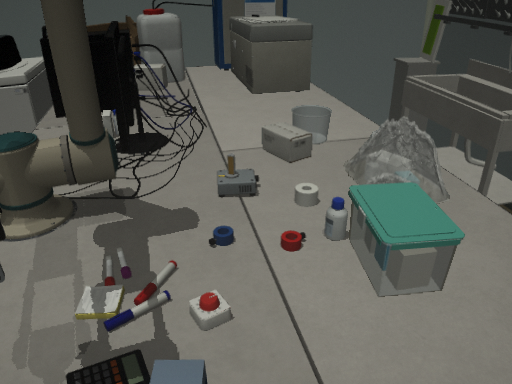

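View pics/top0.png

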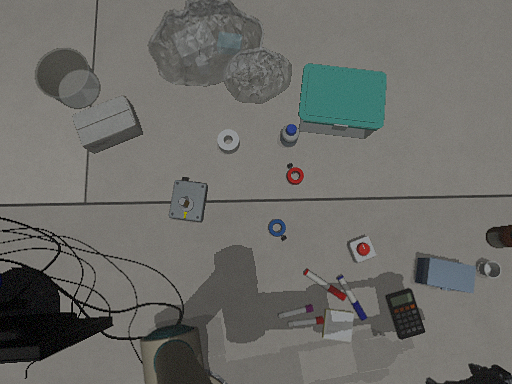

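View pics/wrist0.png

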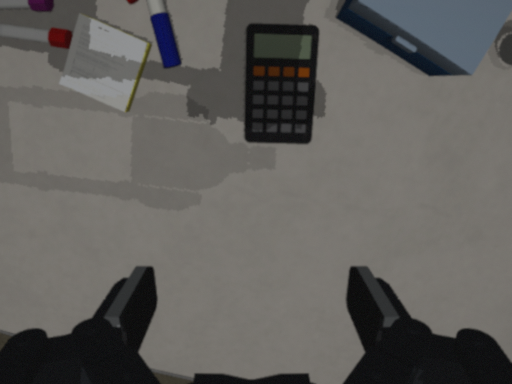

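Top view: drive at (188,202) with yellow pointer at about (184,214). There are two collars: blue at (277,228) with its screw at (284,238), and red at (295,176), which is the look-alike. Blue fits the description. Next I'll measure and confirm in an enlarged crop.

```bash
cat >> h.py <<'E'
from scipy.spatial.transform import Rotation as R
def rot(q): return R.from_quat([q[1],q[2],q[3],q[0]]).as_matrix()
def campose(n,s=None):
    m=cams.camera_model(n)
    if n=='wrist':
        s=s or telemetry.get_state()
        T=m['tool_from_camera']; Rt=rot(s['ee_rot'])
        return m, Rt@T[:3,3]+s['position'], Rt@T[:3,:3]
    return m, np.array(m['origin']), rot(m['rotation'])
def rays(n,px,s=None):
    m,o,Rc=campose(n,s)
    u=cv2.undistortPoints(np.array(px,float).reshape(-1,1,2),m['camera_matrix'],m['D']).reshape(-1,2)
    d=np.c_[u[:,0],-u[:,1],-np.ones(len(u))]
    return o,d@Rc.T
def atz(n,px,z,s=None):
    o,d=rays(n,px,s); return o+d*((z-o[2])/d[:,2])[:,None]
def cloud(n,mask,depth,s=None):
    v,u=np.nonzero(mask&(depth>0)); o,d=rays(n,np.c_[u,v],s); return o+d*depth[v,u][:,None]
def proj(n,P,s=None):
    m,o,Rc=campose(n,s); p=(np.atleast_2d(P)-o)@Rc
    q=np.c_[p[:,0],-p[:,1],-p[:,2]]
    return cv2.projectPoints(q,np.zeros(3),np.zeros(3),m['camera_matrix'],m['D'])[0].reshape(-1,2)
E
python3 - <<'E'
from h import *
im=cv2.imread('pics/top0.png')
c=np.hstack([cv2.resize(im[165:235,155:225],(400,400),interpolation=cv2.INTER_CUBIC),cv2.resize(im[155:255,240:340],(400,400),interpolation=cv2.INTER_CUBIC)])
cv2.imwrite('pics/c0.png',c)
d=np.load('pics/top0.png.npy')
cams.get_image('top')
hsv=cv2.cvtColor(im,cv2.COLOR_BGR2HSV)
for q in ('collar','drive','shaft','timer','label_roll','reagent_bottle'):
    r=spotter.outline_of(q,'top')
    for x in r[:2]:
        P=cloud('top',x['region'],d); print(q,round(x['conf'],2),x['rect'],np.round(np.median(P,0),4),np.round(P[:,2].max(),3))
print(atz('top',[[277,228],[284,238]],.02),atz('top',[[188,202],[184,214]],.05))
print(telemetry.get_state()['clock'])
E
```

```text
collar 0.65 [288.1, 164.9, 16.1, 22.7] [ 0.6145 -0.2814  0.0219] 0.03
collar 0.56 [270.4, 223.2, 13.7, 14.6] [ 0.4687 -0.2307  0.0251] 0.03
drive 0.9 [166.9, 177.4, 42.2, 44.3] [0.545  0.0079 0.0441] 0.111
timer 0.6 [347.1, 236.8, 30.6, 25.2] [ 0.409  -0.4479  0.0286] 0.047
timer 0.5 [270.4, 221.8, 17.2, 18.9] [ 0.4687 -0.23    0.0252] 0.03
label_roll 0.64 [218.2, 129.9, 21.8, 26.3] [ 0.7107 -0.0986  0.0373] 0.043
label_roll 0.55 [270.6, 221.5, 12.5, 21.6] [ 0.4642 -0.2309  0.0255] 0.03
reagent_bottle 0.65 [279.2, 121.6, 20.1, 24.6] [ 0.7128 -0.2656  0.068 ] 0.098
[[ 0.46963853 -0.22792819  0.02      ]
 [ 0.44244483 -0.24597772  0.02      ]] [[0.54092603 0.0077108  0.05      ]
 [0.50918778 0.01793265 0.05      ]]
0.5
```

View pics/c0.png

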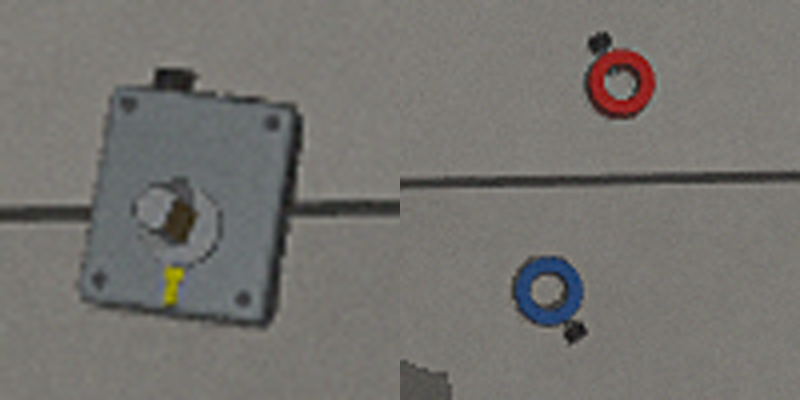

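The crops confirm it: the blue ring has its black screw toward the lower right. The drive's brass flat faces right (-y) and the pointer is below. Next I go above the drive for a wrist view.

Request:
servo_tool:
  steps:
    - [34, -29, 0, 0, 0, -8.5]
    - [69, -58, 0, 0, 0, -17]
    - [103, -87, 0, 0, 0, -25.5]
    - [137, -116, 0, 0, 0, -34]
    - [172, -145, 0, 0, 0, -42.5]
    - [206, -174, 0, 0, 0, -51]
    - [240, -203, 0, 0, 0, -59.5]
    - [275, -233, 0, 0, 0, -68]
  hand: 0

```text
clock: 1.3
position: [0.3567, -0.2553, 0.2316]
ee_rot: [0.001, 0.745, 0.667, 0.0]
contact_force: [1.9, 0.1, -1.0]
width: 0.0852
```

```bash
cat >> h.py <<'E'
def phi(s): 
    M=rot(s['ee_rot']); return np.degrees(np.arctan2(M[1,0],M[0,0]))
def to(pos,ph,s=None):
    """tool-frame shift mm and turn rotvec deg to a pointing-down pose"""
    s=s or telemetry.get_state(); M=rot(s['ee_rot']); a=np.radians(ph)
    T=np.array([[np.cos(a),np.sin(a),0],[np.sin(a),-np.cos(a),0],[0,0,-1]])
    d=M.T@(np.array(pos)-s['position'])*1000
    r=np.degrees(R.from_matrix(M.T@T).as_rotvec())
    print('shift',np.round(d,1),'turn',np.round(r,2),'phi now',round(phi(s),2),'t',round(s['clock'],2)); return d,r
E
python3 - <<'E'
from h import *
to([.535,.008,.19],200)
E
```

```text
shift [281.2 148.4  41.5] turn [-1.0000e-02  8.0000e-02 -1.1628e+02] phi now 83.72 t 1.3
```

Request:
servo_tool:
  steps:
    - [38, 20, 5, 0, 0, -8.5]
    - [76, 40, 10, 0, 0, -17]
    - [114, 60, 15, 0, 0, -25.5]
    - [152, 80, 20, 0, 0, -34]
    - [190, 100, 25, 0, 0, -42.5]
    - [228, 120, 30, 0, 0, -51]
    - [260, 137, 38, 0, 0, -59.5]
    - [279, 147, 42, 0, 0, -68]

```text
clock: 2.1
position: [0.5352, 0.0061, 0.1887]
ee_rot: [0.0, 0.243, 0.97, 0.0]
contact_force: [-0.2, -0.0, 0.5]
width: 0.0852
```

Request:
servo_tool:
  steps:
    - [0, 0, 0, 0, 0, -8.5]
    - [0, 0, 0, 0, 0, -17]
    - [0, 0, 0, 0, 0, -25.5]
    - [0, 0, 0, 0, 0, -34]
    - [0, 0, 0, 0, 0, -42.5]
    - [0, 0, 0, 0, 0, -48]
    - [0, 0, 0, 0, 0, -48]
    - [0, 0, 0, 0, 0, -48]

```text
clock: 2.9
position: [0.534, 0.0035, 0.1893]
ee_rot: [0.0, -0.167, 0.986, -0.0]
contact_force: [-1.2, -0.3, -0.3]
width: 0.0853
```

Run:
```python
from h import *
import pickle
s=telemetry.get_state(); print(s['position'],phi(s),s['clock'],s['qpos'])
im,d=snap('wrist','w1.png'); pickle.dump(s,open('pics/w1.s','wb'))
u,v=proj('wrist',[[.535,.008,.106]],s)[0]; print(u,v)
cv2.imwrite('pics/w1b.png',cv2.resize(im[:,:,::-1],(800,600),interpolation=cv2.INTER_CUBIC))
```

```text
[0.53404661 0.00353907 0.18933032] -160.71627044036396 2.9 [-1.23651598e-01  2.42230142e-01  1.66038959e+00 -5.91443716e-05
  1.23887701e+00 -2.03099323e+00]
256.26434274961787 211.3364096566938
```

View pics/w1b.png

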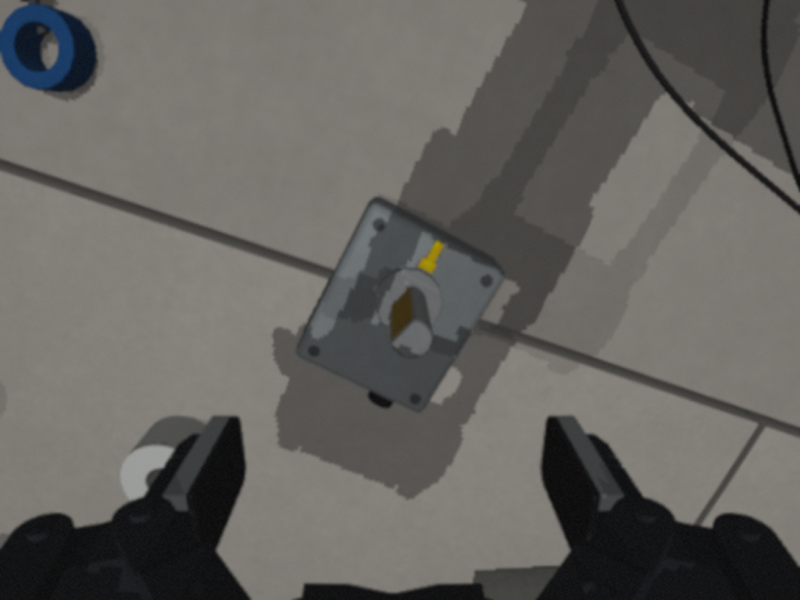

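Wrist view (800x600 scale): shaft top at about (410,338), brass flat on the left at (402,313), yellow pointer (430,257), screws at (379,225), (487,281), (314,351), (416,398).

Run:
```python
from h import *
import pickle
s=pickle.load(open('pics/w1.s','rb'))
im=cv2.imread('pics/w1.png'); d=np.load('pics/w1.png.npy')
c=im[120:270,185:330]; cv2.imwrite('pics/w1c.png',cv2.resize(c,None,fx=4,fy=4,interpolation=cv2.INTER_CUBIC))
k=1/1.5625
P=atz('wrist',np.array([[379,225],[487,281],[314,351],[416,398],[438,243],[428,268]])*k,.044,s); print(P.round(4))
e=np.array([P[0]-P[2],P[1]-P[3]]); print(np.degrees(np.arctan2(e[:,1],e[:,0])), np.degrees(np.arctan2(*(P[4]-P[5])[[1,0]])))
print(np.linalg.norm(P[0]-P[2]),np.linalg.norm(P[0]-P[1]))
m=np.zeros(d.shape,bool); m[120:270,185:330]=1
C=cloud('wrist',m,d,s)
t=C[(C[:,2]>.100)]; print(len(t),t.mean(0),t.min(0),t.max(0))
for lo,hi in((.06,.07),(.07,.08),(.08,.09),(.09,.1)):
  q=C[(C[:,2]>lo)&(C[:,2]<hi)]; print(lo,len(q),q.mean(0),q.min(0),q.max(0))
h=cv2.cvtColor(im,cv2.COLOR_BGR2HSV)
br=(h[:,:,0]>10)&(h[:,:,0]<28)&(h[:,:,1]>90)&m
B=cloud('wrist',br,d,s); q=B[(B[:,2]>.056)&(B[:,2]<.1)]
y=B[(B[:,2]<.047)];print('yellow',len(y),y.mean(0))
print(len(q),q.mean(0)); 
n=np.linalg.svd(q-q.mean(0))[2][2]; print(n, np.degrees(np.arctan2(n[1],n[0])))
# depth top
d0=np.load('pics/top0.png.npy'); mm=np.zeros(d0.shape,bool); mm[165:235,155:225]=1
T=cloud('top',mm,d0); t=T[T[:,2]>.1]; print('top cam',len(t),t.mean(0))
hs=T[(T[:,2]>.040)&(T[:,2]<.047)]; r=cv2.minAreaRect((hs[:,:2]*1000).astype(np.float32)); print(r)
hs=C[(C[:,2]>.040)&(C[:,2]<.047)]; r=cv2.minAreaRect((hs[:,:2]*1000).astype(np.float32)); print(r)
```

```text
[[ 0.5033 -0.0147  0.044 ]
 [ 0.513   0.0527  0.044 ]
 [ 0.5861 -0.0269  0.044 ]
 [ 0.5953  0.0404  0.044 ]
 [ 0.502   0.019   0.044 ]
 [ 0.517   0.0188  0.044 ]]
[171.63310352 171.44368201] 179.06511967685498
0.08372375392853697 0.06816329046237986
526 [0.53674255 0.01482362 0.1050708 ] [0.52714336 0.00565778 0.10001716] [0.5468453  0.02410405 0.10764673]
0.06 82 [0.53226339 0.01170494 0.06519123] [0.52700442 0.00557844 0.06001171] [0.54254016 0.02181599 0.06992872]
0.07 93 [0.53247148 0.0113742  0.07492149] [0.52722993 0.00571664 0.07015954] [0.5427362  0.0218937  0.07997832]
0.08 105 [0.53238721 0.01163818 0.08492229] [0.52710476 0.00568392 0.08039704] [0.54236263 0.0220915  0.08994187]
0.09 119 [0.53250606 0.01148855 0.09512324] [0.52691132 0.00568545 0.09002295] [0.542607   0.0223528  0.09999319]
yellow 155 [0.51113115 0.0182516  0.04396323]
230 [0.53510171 0.00864544 0.07980622]
[-3.95328435e-01 -9.18539410e-01  8.83367224e-04] -113.28646889898555
top cam 43 [0.53560136 0.01357714 0.10647474]
((547.5955200195312, 10.64278793334961), (88.55870056152344, 103.61448669433594), 81.22520446777344)
((548.9359130859375, 12.167041778564453), (87.2440185546875, 102.54012298583984), 81.37693786621094)
```

View pics/w1c.png

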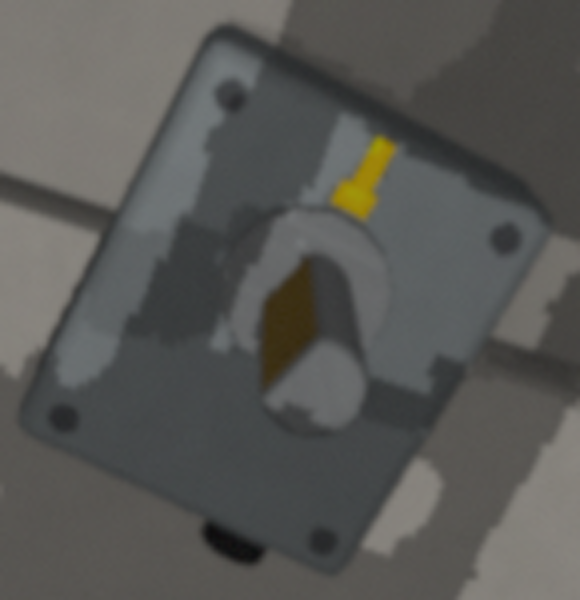

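Run:
```python
from h import *
to([.5378,.0159,.062],156.7)
```

```text
shift [ -7.6  10.4 127.3] turn [-1.00e-02  0.00e+00  4.26e+01] phi now -160.7 t 2.95
```

Request:
servo_tool:
  steps:
    - [-3, 4, 10, 0, 0, 8.5]
    - [-7.5, 10.5, 20, 0, 0, 17]
    - [-7.5, 10.5, 30, 0, 0, 25.5]
    - [-7.5, 10.5, 40, 0, 0, 34]
    - [-7.5, 10.5, 55, 0, 0, 42.5]
    - [-7.5, 10.5, 70, 0, 0, 42.6]
    - [-7.5, 10.5, 70, 0, 0, 42.6]
    - [-7.5, 10.5, 70, 0, 0, 42.6]

```text
clock: 3.75
position: [0.5377, 0.0159, 0.1194]
ee_rot: [-0.0, 0.201, 0.98, -0.0]
contact_force: [0.5, 0.0, 0.1]
width: 0.0855
```

Run:
```python
from h import *
to([.5378,.0159,.062],156.7)
im,d=snap('wrist','w2.png')
```

```text
shift [-0.1  0.1 57.4] turn [-0.01 -0.01  0.07] phi now 156.77 t 3.75
```

View pics/w2.png

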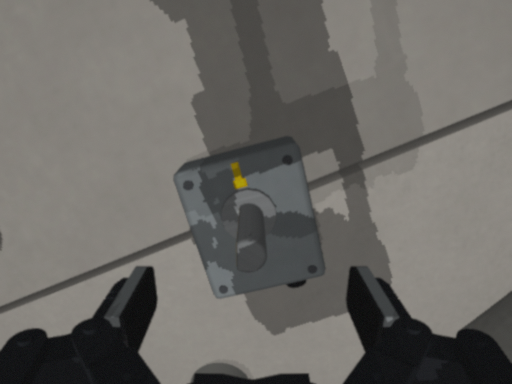

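The shaft top at (250,260) is centred between the fingers, whose midline is at column 252. I'll descend and close gently.

Request:
servo_tool:
  steps:
    - [0, 0, 15, 0, 0, 0]
    - [0, 0, 30, 0, 0, 0]
    - [0, 0, 45, 0, 0, 0]
    - [0, 0, 57, 0, 0, 0]
    - [0, 0, 57, 0, 0, 0]
    - [0, 0, 57, 0, 0, 0]

```text
clock: 4.4
position: [0.5381, 0.0159, 0.0628]
ee_rot: [0.0, 0.201, 0.98, -0.0]
contact_force: [0.0, 0.7, -0.2]
width: 0.0854
```

Request:
servo_tool:
  steps:
    - [0, 0, 0, 0, 0, 0]
    - [0, 0, 0, 0, 0, 0]
    - [0, 0, 0, 0, 0, 0]
    - [0, 0, 0, 0, 0, 0]
    - [0, 0, 0, 0, 0, 0]
    - [0, 0, 0, 0, 0, 0]
    - [0, 0, 0, 0, 0, 0]
    - [0, 0, 0, 0, 0, 0]
  hand: 255
  grip_force: 40

```text
clock: 5.2
position: [0.5377, 0.0158, 0.0626]
ee_rot: [0.0, 0.201, 0.98, -0.0]
contact_force: [-0.5, -1.3, 3.0]
width: 0.0152
```

Request:
servo_tool:
  steps:
    - [0, 0, 0, 0, 0, 0]
    - [0, 0, 0, 0, 0, 0]
    - [0, 0, 0, 0, 0, 0]
    - [0, 0, 0, 0, 0, 0]
    - [0, 0, 0, 0, 0, 0]
    - [0, 0, 0, 0, 0, 0]

```text
clock: 5.8
position: [0.5377, 0.0158, 0.0625]
ee_rot: [0.0, 0.201, 0.98, -0.0]
contact_force: [-1.0, -0.8, 5.3]
width: 0.015
```

Run:
```python
from h import *
s=telemetry.get_state(); print(s['position'],phi(s),s['width'],s['contact_force'],s['moment'],s['clock'])
im,d=snap('wrist','w3.png')
```

```text
[0.53767667 0.01582292 0.06254365] 156.803618360604 0.014993967954848197 [-0.9912876  -0.81430142  5.28925963] [-0.08429157  0.12982923 -0.03290777] 5.8
```

View pics/w3.png

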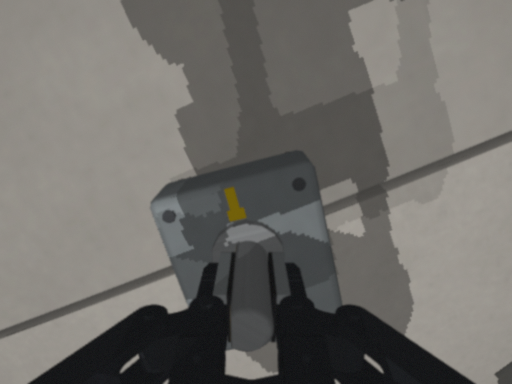

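The width reads 15 mm, against 16 across the flat (and 20 across the round), so the pads sit on the flat. Now I turn the shaft −75.4°, following the 2 mm offset of the grip centre.

Request:
servo_tool:
  steps:
    - [-0.2, 0, 0, 0, 0, 5]
    - [-0.4, 0, 0, 0, 0, 11]
    - [-0.6, -0.1, 0, 0, 0, 17]
    - [-0.8, -0.2, 0, 0, 0, 23]
    - [-1.0, -0.25, 0, 0, 0, 29]
    - [-1.2, -0.35, 0, 0, 0, 35]
    - [-1.3, -0.5, 0, 0, 0, 41]
    - [-1.4, -0.6, 0, 0, 0, 46]

```text
clock: 6.65
position: [0.5392, 0.0151, 0.0626]
ee_rot: [0.0, 0.569, 0.822, 0.0]
contact_force: [-0.0, 0.4, 5.5]
width: 0.0153
```

Run:
```python
from h import *
s=telemetry.get_state(); print(s['width'],s['contact_force'],s['moment'])
to([.539,.0138,.0625],81.4)
```

```text
0.015285834544803947 [-0.00688456  0.44748506  5.54804736] [0.06900378 0.06772077 0.08082096]
shift [-1.2 -0.7  0.1] turn [ 7.00e-02 -1.00e-02  2.92e+01] phi now 110.6 t 6.65
```

Request:
servo_tool:
  steps:
    - [-0.2, -0.1, 0, 0, 0, 6]
    - [-0.4, -0.3, 0, 0, 0, 12]
    - [-0.6, -0.4, 0, 0, 0, 18]
    - [-0.8, -0.5, 0, 0, 0, 24]
    - [-1.0, -0.7, 0, 0, 0, 29.2]
    - [-1.0, -0.7, 0, 0, 0, 29.2]
    - [-1.0, -0.7, 0, 0, 0, 29.2]

```text
clock: 7.35
position: [0.5397, 0.0143, 0.0626]
ee_rot: [0.0, 0.757, 0.654, 0.001]
contact_force: [3.0, 3.1, 2.8]
width: 0.0152
```

Run:
```python
from h import *
s=telemetry.get_state(); print(s['position'],phi(s),s['width'],s['contact_force'],s['moment'])
im,d=snap('wrist','w4.png')
```

```text
[0.53968478 0.0142621  0.06257273] 81.66484362433866 0.015158505119433051 [3.01655069 3.10615742 2.81040678] [ 0.43074242 -0.29323069 -0.03821624]
```

View pics/w4.png

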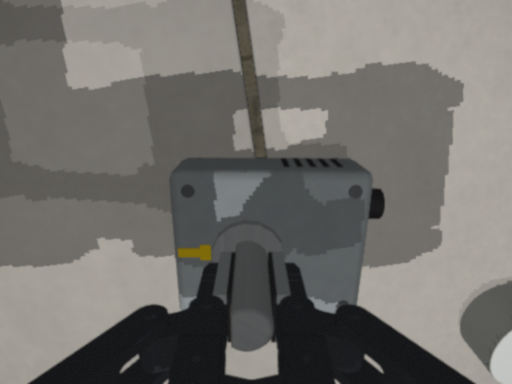

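The housing edges are parallel to the jaws and the pointer lies along the jaw direction. I'll release and rise.

Request:
servo_tool:
  steps:
    - [0, 0, 0, 0, 0, 0]
    - [0, 0, 0, 0, 0, 0]
    - [0, 0, 0, 0, 0, 0]
    - [0, 0, 0, 0, 0, 0]
    - [0, 0, 0, 0, 0, 0]
    - [0, 0, 0, 0, 0, 0]
  hand: 0

```text
clock: 8.0
position: [0.5383, 0.0135, 0.0622]
ee_rot: [-0.0, 0.757, 0.653, -0.0]
contact_force: [0.3, 0.1, -0.8]
width: 0.0853
```

Request:
servo_tool:
  steps:
    - [0, 0, -15, 0, 0, 0]
    - [0, 0, -40, 0, 0, 0]
    - [0, 0, -70, 0, 0, 0]
    - [0, 0, -100, 0, 0, -7]
    - [0, 0, -125, 0, 0, -15]
    - [0, 0, -125, 0, 0, -23]
    - [0, 0, -125, 0, 0, -31]
    - [0, 0, -125, 0, 0, -39]

```text
clock: 8.8
position: [0.5383, 0.0136, 0.1876]
ee_rot: [0.0, 0.493, 0.87, 0.0]
contact_force: [-0.2, -0.2, -0.4]
width: 0.0858
```

Request:
servo_tool:
  steps:
    - [0, 0, 0, 0, 0, -8]
    - [0, 0, 0, 0, 0, -15]
    - [0, 0, 0, 0, 0, -15]
    - [0, 0, 0, 0, 0, -15]

```text
clock: 9.2
position: [0.5383, 0.0136, 0.1873]
ee_rot: [-0.0, 0.379, 0.925, -0.0]
contact_force: [-0.7, -0.1, -0.8]
width: 0.0855
```

Run:
```python
from h import *
import pickle
s=telemetry.get_state(); print(s['position'],phi(s),s['clock'],s['width'],s['contact_force'])
im,d=snap('wrist','w5.png'); pickle.dump(s,open('pics/w5.s','wb'))
im=cv2.imread('pics/w5.png')
u,v=proj('wrist',[[.537,.014,.07]],s)[0].astype(int); print(u,v)
cv2.imwrite('pics/w5c.png',cv2.resize(im[v-75:v+75,u-75:u+75],None,fx=4,fy=4,interpolation=cv2.INTER_CUBIC))
m=np.zeros(d.shape,bool); m[v-75:v+75,u-75:u+75]=1
h=cv2.cvtColor(im,cv2.COLOR_BGR2HSV)
br=(h[:,:,0]>10)&(h[:,:,0]<30)&(h[:,:,1]>90)&m
B=cloud('wrist',br,d,s); y=B[B[:,2]<.047]; print('yellow',len(y),y.mean(0))
q=B[(B[:,2]>.056)&(B[:,2]<.1)]
n=np.linalg.svd(q-q.mean(0))[2][2]; n*=-np.sign(n[0]); print(len(q),q.mean(0),n,np.degrees(np.arctan2(n[1],n[0]))%360)
ax=q.mean(0)-6e-3*n; print('axis',ax); v=y.mean(0)-ax; print(np.degrees(np.arctan2(v[1],v[0])))
C=cloud('wrist',m,d,s); t=C[C[:,2]>.1]; print(len(t),t.min(0),t.max(0),t.mean(0))
hs=C[(C[:,2]>.040)&(C[:,2]<.047)]; print(cv2.minAreaRect((hs[:,:2]*1000).astype(np.float32)))
```

```text
[0.53826558 0.01362883 0.18726202] 135.455453473311 9.2 0.08545746210364889 [-0.66509264 -0.08496787 -0.80372231]
250 192
yellow 168 [0.51070706 0.01804668 0.04400696]
234 [0.53172014 0.01523831 0.07942083] [-9.88742868e-01  1.49624444e-01 -2.60071455e-04] 171.39483654053828
axis [0.5376526  0.01434056 0.07942239]
172.168608667656
548 [0.53062715 0.00463279 0.10000301] [0.54739657 0.0245775  0.10822751] [0.53798952 0.01500278 0.10518382]
((549.2124633789062, 13.136199951171875), (87.3444595336914, 102.72909545898438), 81.4038314819336)
```

View pics/w5c.png

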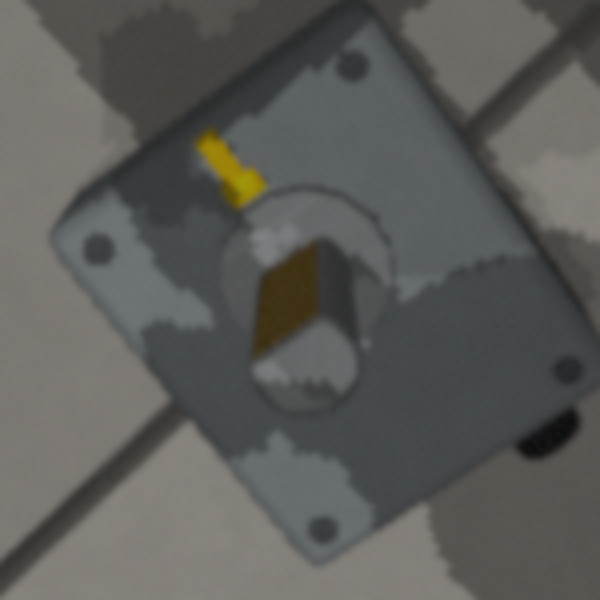

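The flat normal measures 171.4° and the housing 171.4°, so they are aligned. Axis is (0.5377, 0.0143). Now to the collar.

Run:
```python
from h import *
to([.469,-.229,.16],34)
```

```text
shift [-120.7 -221.6   27.3] turn [-0.0000e+00  1.0000e-02  1.0148e+02] phi now 135.48 t 9.25
```

Request:
servo_tool:
  steps:
    - [-18, -32, 0, 0, 0, 8.5]
    - [-36, -64, 0, 0, 0, 17]
    - [-54, -98, 0, 0, 0, 25.5]
    - [-72, -132, 5, 0, 0, 34]
    - [-90, -165, 10, 0, 0, 42.5]
    - [-108, -198, 20, 0, 0, 51]
    - [-118, -216, 27, 0, 0, 59.5]
    - [-121, -221, 27, 0, 0, 68]

```text
clock: 10.05
position: [0.4689, -0.231, 0.1593]
ee_rot: [-0.001, 0.834, 0.552, -0.001]
contact_force: [0.4, 0.9, -0.0]
width: 0.0855
```

Request:
servo_tool:
  steps:
    - [0, 0, 0, 0, 0, 8.5]
    - [0, 0, 0, 0, 0, 17]
    - [0, 0, 0, 0, 0, 25.5]
    - [0, 0, 0, 0, 0, 33]
    - [0, 0, 0, 0, 0, 33]
    - [0, 0, 0, 0, 0, 33]

```text
clock: 10.65
position: [0.4702, -0.2289, 0.1603]
ee_rot: [0.0, 0.954, 0.298, -0.0]
contact_force: [0.8, -0.2, 0.2]
width: 0.0855
```

Run:
```python
from h import *
import pickle
s=telemetry.get_state(); print(s['position'],phi(s),s['clock'])
im,d=snap('wrist','w6.png'); pickle.dump(s,open('pics/w6.s','wb'))
im=cv2.imread('pics/w6.png')
h=cv2.cvtColor(im,cv2.COLOR_BGR2HSV)
bl=(h[:,:,0]>100)&(h[:,:,0]<125)&(h[:,:,1]>110)
n,l,st,c=cv2.connectedComponentsWithStats(bl.astype(np.uint8)); i=1+st[1:,4].argmax(); m=l==i; print(st[i])
C=cloud('wrist',m,d,s); t=C[(C[:,2]>.022)&(C[:,2]<.03)]; print(len(t),t[:,2].mean())
(cx,cy),r=cv2.minEnclosingCircle((t[:,:2]*1000).astype(np.float32)); print('ring',cx,cy,r)
x0,y0,w,hh=st[i][:4]
b=np.zeros(m.shape,bool); b[max(0,y0-60):y0+hh+60,max(0,x0-60):x0+w+60]=1
A=cloud('wrist',b,d,s); R_=np.hypot(A[:,0]*1000-cx,A[:,1]*1000-cy)
hd=A[(R_>26)&(R_<42)&(A[:,2]>.008)&(A[:,2]<.03)]; print(len(hd),hd.mean(0),hd.min(0),hd.max(0)); v=hd.mean(0)*1000-[cx,cy,0]; print(v,np.degrees(np.arctan2(v[1],v[0]))%360)
cv2.imwrite('pics/w6c.png',cv2.resize(im[max(0,y0-50):y0+hh+50,max(0,x0-50):x0+w+50],None,fx=3,fy=3))
```

```text
[ 0.47021812 -0.2289319   0.16029968] 34.70716220045574 10.65
[ 226  153   51   56 1653]
1405 0.025090989877064034
ring 473.74957275390625 -226.34385681152344 22.774951934814453
197 [ 0.44654236 -0.24311845  0.01689453] [ 0.43900803 -0.25141099  0.00841533] [ 0.45224349 -0.23607421  0.02098947]
[-27.20721482 -16.77459394  16.8945325 ] 211.6558860661745
```

View pics/w6.png

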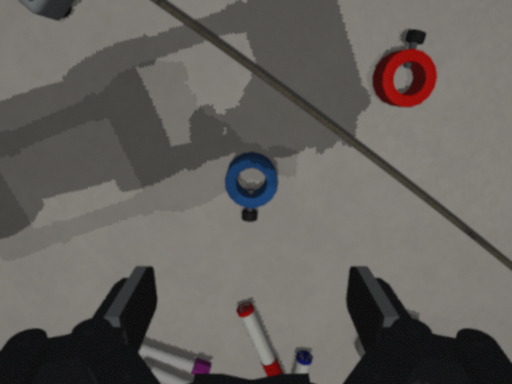

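View pics/w6c.png

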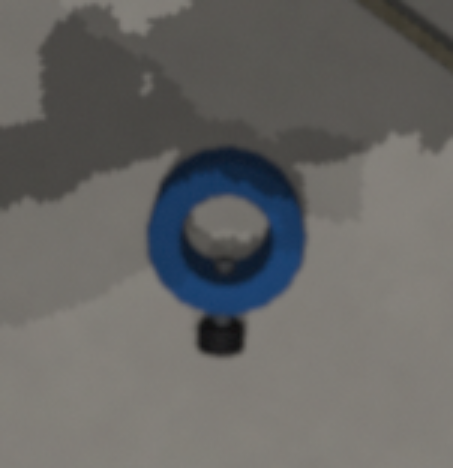

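Run:
```python
from h import *
import pickle
s=pickle.load(open('pics/w6.s','rb'))
P=atz('wrist',[[176+220/3,103+328/3]],.019,s)[0]; v=P*1000-[473.7,-226.3,0]; print(P,v,np.degrees(np.arctan2(v[1],v[0]))%360)
im=cv2.imread('pics/w6.png'); h=cv2.cvtColor(im,cv2.COLOR_BGR2HSV)
b=(h[:,:,2]<45); b[:205]=0;b[225:]=0;b[:,:235]=0;b[:,265:]=0
vv,uu=np.nonzero(b); print(len(vv),uu.mean(),vv.mean(),uu.min(),uu.max(),vv.min(),vv.max())
P=atz('wrist',[[uu.mean(),vv.mean()]],.018,s)[0]; v=P*1000-[473.7,-226.3,0]; print(P,v,np.degrees(np.arctan2(v[1],v[0]))%360)
to([.4737,-.2263,.06],31.8)
```

```text
[ 0.4485474  -0.24160555  0.019     ] [-25.1526029  -15.30555056  19.        ] 211.32083136779218
140 249.38571428571427 214.62142857142857 243 256 209 220
[ 0.4464421  -0.24310941  0.018     ] [-27.25789993 -16.80940759  18.        ] 211.66131348087967
shift [  4.4  -0.2 100.3] turn [0.  0.  2.9] phi now 34.7 t 10.7
```

Request:
servo_tool:
  steps:
    - [2, 0, 20, 0, 0, 1.5]
    - [4.5, 0, 40, 0, 0, 3]
    - [4.5, 0, 65, 0, 0, 3]
    - [4.5, 0, 90, 0, 0, 3]
    - [4.5, 0, 110, 0, 0, 3]
    - [4.5, 0, 110, 0, 0, 3]
    - [4.5, 0, 110, 0, 0, 3]

```text
clock: 11.4
position: [0.4741, -0.2264, 0.0504]
ee_rot: [-0.0, 0.962, 0.273, -0.0]
contact_force: [0.3, 0.2, 0.3]
width: 0.0853
```

Run:
```python
from h import *
s=telemetry.get_state(); print(s['position'],phi(s),s['clock'])
im,d=snap('wrist','w7.png')
to([.4737,-.2263,.004],31.7)
```

```text
[ 0.47406519 -0.2264402   0.0504436 ] 31.642802419872062 11.4
shift [-0.6 -1.  47.1] turn [ 0.08 -0.03 -0.07] phi now 31.63 t 11.45
```

View pics/w7.png

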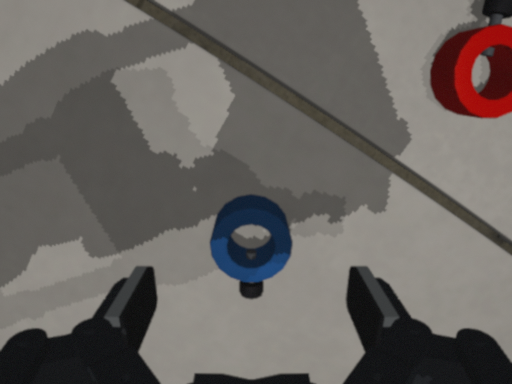

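The ring at (251,238) is centred between the fingers with its screw toward the hand. I'll descend and grip.

Request:
servo_tool:
  steps:
    - [0, 0, 15, 0, 0, 0]
    - [0, 0, 30, 0, 0, 0]
    - [0, 0, 40, 0, 0, 0]
    - [0, 0, 46, 0, 0, 0]
    - [0, 0, 46, 0, 0, 0]
    - [0, 0, 46, 0, 0, 0]

```text
clock: 12.05
position: [0.4743, -0.2267, 0.0048]
ee_rot: [0.0, 0.962, 0.272, 0.0]
contact_force: [0.6, -0.1, -0.3]
width: 0.0858
```

Request:
servo_tool:
  steps:
    - [0, 0, 0, 0, 0, 0]
    - [0, 0, 0, 0, 0, 0]
    - [0, 0, 0, 0, 0, 0]
    - [0, 0, 0, 0, 0, 0]
    - [0, 0, 0, 0, 0, 0]
    - [0, 0, 0, 0, 0, 0]
    - [0, 0, 0, 0, 0, 0]
    - [0, 0, 0, 0, 0, 0]
  hand: 255
  grip_force: 50

```text
clock: 12.85
position: [0.4741, -0.2264, 0.0051]
ee_rot: [0.0, 0.962, 0.272, 0.0]
contact_force: [-1.4, -0.5, 4.9]
width: 0.0448
```

Run:
```python
from h import *
s=telemetry.get_state(); print(s['position'],phi(s),s['clock'],s['width'],s['contact_force'])
im,d=snap('wrist','w8.png')
```

```text
[ 0.47410445 -0.22644871  0.00511994] 31.60237962005568 12.85 0.04476414485988134 [-1.38986117 -0.5397545   4.92587929]
```

View pics/w8.png

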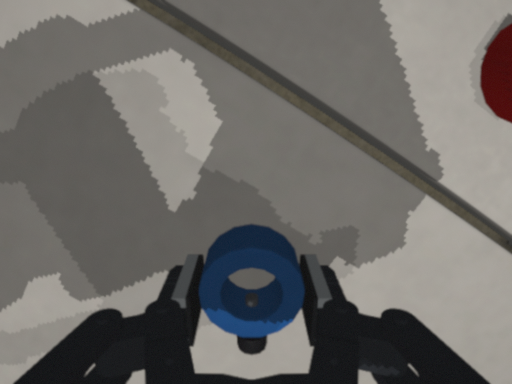

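Request:
servo_tool:
  steps:
    - [0, 0, -10, 0, 0, 0]
    - [0, 0, -30, 0, 0, 0]
    - [0, 0, -55, 0, 0, 0]
    - [0, 0, -85, 0, 0, 0]
    - [0, 0, -115, 0, 0, 0]
    - [0, 0, -140, 0, 0, 0]
    - [0, 0, -150, 0, 0, 0]
    - [0, 0, -150, 0, 0, 0]

```text
clock: 13.7
position: [0.4746, -0.2268, 0.1558]
ee_rot: [0.001, 0.962, 0.272, 0.001]
contact_force: [-0.0, 0.1, -1.8]
width: 0.0447
```

Run:
```python
from h import *
s=telemetry.get_state(); print(s['position'],phi(s),s['clock'],s['width'],s['contact_force'])
im,d=snap('wrist','w9.png')
to([.5377,.0143,.155],-8.6)
bgr=cv2.imread('pics/w9.png'); h=cv2.cvtColor(bgr,cv2.COLOR_BGR2HSV)
m=(h[:,:,0]>100)&(h[:,:,0]<125)&(h[:,:,1]>110); m[:200]=0
mod=cams.camera_model('wrist'); T=mod['tool_from_camera']
v,u=np.nonzero(m&(d>0)); un=cv2.undistortPoints(np.c_[u,v].astype(float).reshape(-1,1,2),mod['camera_matrix'],mod['D']).reshape(-1,2)
P=(np.c_[un[:,0],-un[:,1],-np.ones(len(u))]*d[v,u][:,None])@T[:3,:3].T+T[:3,3]
P*=1000
print(np.percentile(P[:,2],[1,5,25,50,75,95]))
zt=np.percentile(P[:,2],3); t=P[P[:,2]<zt+3]
print('pts',len(t),cv2.minEnclosingCircle(t[:,:2].astype(np.float32)))
A=np.c_[t[:,:2],np.ones(len(t))]; c,*_=np.linalg.lstsq(A,t[:,2],rcond=None); print('plane slopes',c, t[:,2].mean())
```

```text
[ 0.47460808 -0.2268121   0.15580862] 31.600800624628196 13.7 0.04472935715018193 [-0.0153212   0.14153543 -1.79980685]
shift [ 180.5 -171.4   -0.7] turn [ 2.00e-02 -1.00e-02  4.02e+01] phi now 31.6 t 13.75
[-21.26088976 -20.85493316 -20.17686899 -19.4552311  -12.77252127
  -1.11889209]
pts 5162 ((-0.588791012763977, 0.1958967000246048), 23.788904190063477)
plane slopes [-5.75429916e-03 -1.03117636e-02 -2.00709118e+01] -20.076044783248534
```

View pics/w9.png

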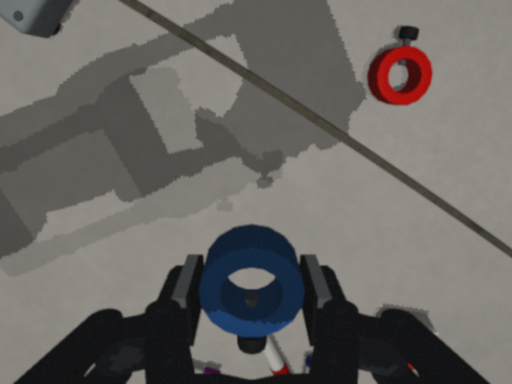

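The collar is held level, its centre about 7.8 mm above the TCP and within 0.6 mm of the tool axis. Now I go over the shaft.

Request:
servo_tool:
  steps:
    - [25, -24, -2, 0, 0, 6]
    - [52, -49, -5, 0, 0, 12]
    - [80, -76, -5, 0, 0, 19]
    - [108, -102, -5, 0, 0, 26]
    - [136, -128, -5, 0, 0, 33]
    - [160, -152, -5, 0, 0, 40.2]
    - [175, -166, -5, 0, 0, 40.2]
    - [181, -171.4, -5, 0, 0, 40.2]

```text
clock: 14.55
position: [0.5373, 0.0165, 0.1573]
ee_rot: [-0.0, 0.997, -0.074, -0.002]
contact_force: [-0.1, -1.3, -1.6]
width: 0.0447
```

Request:
servo_tool:
  steps:
    - [0, 0, 0, 0, 0, 0]
    - [0, 0, 0, 0, 0, 0]
    - [0, 0, 0, 0, 0, 0]

```text
clock: 14.85
position: [0.5378, 0.0133, 0.1589]
ee_rot: [0.0, 0.997, -0.076, -0.0]
contact_force: [0.4, -1.2, -0.9]
width: 0.0446
```

Run:
```python
from h import *
import pickle
s=telemetry.get_state(); print(s['position'],phi(s),s['clock'],s['width'],s['contact_force'])
im,d=snap('wrist','w10.png'); pickle.dump(s,open('pics/w10.s','wb')); snap('top','t10.png');snap('side','s10.png')
to([.538,.0142,.16],-8.6)
# shaft top predicted circle and pieces
bgr=cv2.imread('pics/w10.png')
for z,col in((.106,(0,255,0)),):
  a=np.linspace(0,2*np.pi,40); p=proj('wrist',np.c_[.5377+.01*np.cos(a),.0143+.01*np.sin(a),0*a+z],s)
  cv2.polylines(bgr,[p.astype(np.int32)],True,col,1)
cv2.imwrite('pics/w10c.png',cv2.resize(bgr[180:370,150:350],None,fx=3,fy=3))
c=cv2.imread('pics/s10.png'); u,v=proj('side',[[.5377,.0143,.12]])[0].astype(int)
cv2.imwrite('pics/s10c.png',cv2.resize(c[v-60:v+60,u-60:u+60],None,fx=4,fy=4,interpolation=cv2.INTER_CUBIC))
```

```text
[0.53782851 0.01328243 0.15889292] -8.669359683570654 14.85 0.04463985029447833 [ 0.41361439 -1.17503772 -0.88722218]
shift [-0.2 -0.7 -0.7] turn [ 0.02 -0.   -0.08] phi now -8.68 t 15.0
```

View pics/w10c.png

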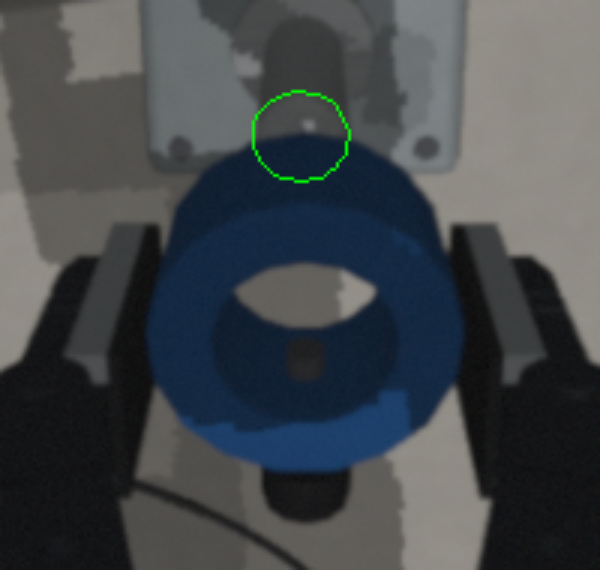

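View pics/s10c.png

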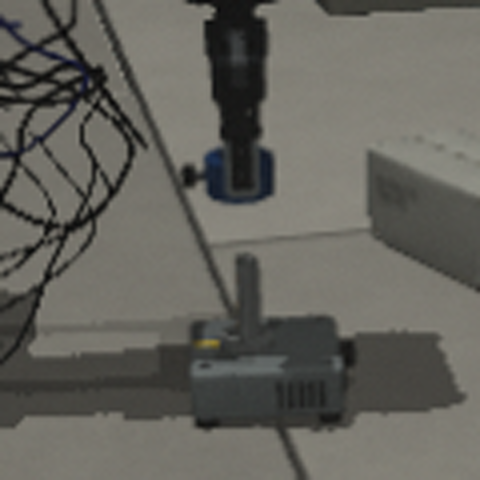

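Request:
servo_tool:
  steps:
    - [0, -0.7, 12, 0, 0, 0]
    - [0, -0.7, 24, 0, 0, 0]
    - [0, -0.7, 36, 0, 0, 0]
    - [0, -0.7, 45, 0, 0, 0]
    - [0, -0.7, 45, 0, 0, 0]
    - [0, -0.7, 45, 0, 0, 0]

```text
clock: 15.6
position: [0.5383, 0.0152, 0.1139]
ee_rot: [0.0, 0.997, -0.075, -0.0]
contact_force: [-0.2, -0.0, -1.6]
width: 0.045
```

Run:
```python
from h import *
s=telemetry.get_state(); print(s['position'],phi(s),s['clock'],s['width'],s['contact_force'])
im,d=snap('wrist','w11.png'); im,d2=snap('side','s11.png')
bgr=cv2.imread('pics/w11.png')
cv2.imwrite('pics/w11c.png',cv2.resize(bgr[180:370,150:350],None,fx=3,fy=3))
c=cv2.imread('pics/s11.png'); u,v=proj('side',[[.5377,.0143,.10]])[0].astype(int)
cv2.imwrite('pics/s11c.png',cv2.resize(c[v-40:v+40,u-40:u+40],None,fx=6,fy=6,interpolation=cv2.INTER_CUBIC))
to([.538,.0142,.16],-8.6)
```

```text
[0.53829081 0.01519391 0.11386817] -8.594717323129498 15.6 0.044990637894170536 [-0.20479404 -0.01591565 -1.64625483]
shift [ -0.7   1.1 -45.4] turn [ 0.   -0.06  0.01] phi now -8.59 t 15.7
```

View pics/w11c.png

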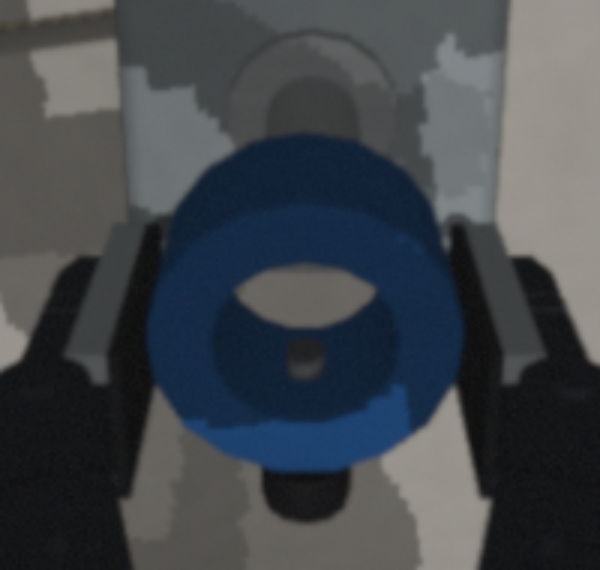

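View pics/s11c.png

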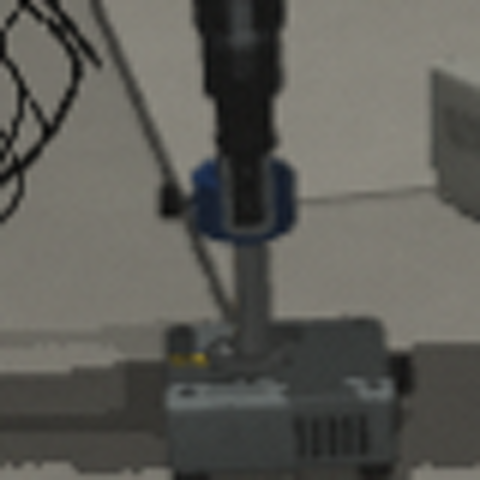

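The boss centre sits about 1.2 mm to the image right of the collar centre, and telemetry agrees with y about 1 mm high. I correct by +1.1 mm in tool y and lower a little onto the tip.

Request:
servo_tool:
  steps:
    - [-0.3, 1.1, 0, 0, 0, 0]
    - [-0.3, 1.1, 4, 0, 0, 0]
    - [-0.3, 1.1, 8, 0, 0, 0]
    - [-0.3, 1.1, 12, 0, 0, 0]
    - [-0.3, 1.1, 16, 0, 0, 0]
    - [-0.3, 1.1, 16, 0, 0, 0]

```text
clock: 16.3
position: [0.5373, 0.0142, 0.0975]
ee_rot: [0.0, 0.997, -0.075, -0.001]
contact_force: [0.4, -0.0, -0.8]
width: 0.045
```

Run:
```python
from h import *
s=telemetry.get_state(); print(s['position'],phi(s),s['clock'],s['width'],s['contact_force'],s['moment'])
im,d=snap('wrist','w12.png')
bgr=cv2.imread('pics/w12.png')
cv2.imwrite('pics/w12c.png',cv2.resize(bgr[150:370,150:350],None,fx=3,fy=3)[:600])
for i in range(1): to([.538,.0142,.0692],-8.6)
```

```text
[0.5373022  0.01419477 0.09746262] -8.59550997981383 16.3 0.04502853741260143 [ 0.37598027 -0.00270317 -0.848303  ] [0.02082857 0.02322534 0.04957403]
shift [ 0.4 -0.1 28.6] turn [0.01 0.06 0.  ] phi now -8.6 t 16.35
```

View pics/w12c.png

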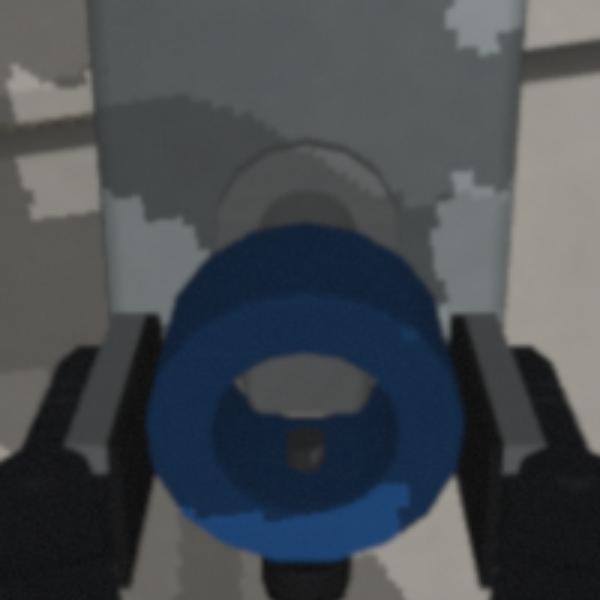

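The shaft tip has entered the bore, centred, with its flat edge toward the screw and no contact force. I go on down.

Request:
servo_tool:
  steps:
    - [0.3, 0, 5, 0, 0, 0]
    - [0.3, 0, 10, 0, 0, 0]
    - [0.3, 0, 15, 0, 0, 0]
    - [0.3, 0, 20, 0, 0, 0]
    - [0.3, 0, 25, 0, 0, 0]
    - [0.3, 0, 28.5, 0, 0, 0]
    - [0.3, 0, 28.5, 0, 0, 0]
    - [0.3, 0, 28.5, 0, 0, 0]

```text
clock: 17.15
position: [0.5383, 0.0141, 0.0698]
ee_rot: [0.0, 0.997, -0.075, 0.0]
contact_force: [0.0, 0.0, -1.8]
width: 0.0448
```

Run:
```python
from h import *
s=telemetry.get_state(); print(s['position'],phi(s),s['clock'],s['width'],s['contact_force'],s['moment'])
im,d=snap('wrist','w13.png')
bgr=cv2.imread('pics/w13.png')
cv2.imwrite('pics/w13c.png',cv2.resize(bgr[150:370,150:350],None,fx=3,fy=3)[:600])
im,d2=snap('side','s13.png')
c=cv2.imread('pics/s13.png'); u,v=proj('side',[[.5377,.0143,.08]])[0].astype(int)
cv2.imwrite('pics/s13c.png',cv2.resize(c[v-40:v+40,u-40:u+40],None,fx=6,fy=6,interpolation=cv2.INTER_CUBIC))
to([.538,.0142,.0692],-8.6)
```

```text
[0.53825496 0.01406144 0.06975632] -8.600310840631334 17.15 0.044762152138834777 [ 0.04024901  0.048453   -1.84073418] [ 0.00757346  0.00558008 -0.03923375]
shift [-0.5 -0.1  0.8] turn [ 0.   -0.03  0.  ] phi now -8.6 t 17.25
```

View pics/w13c.png

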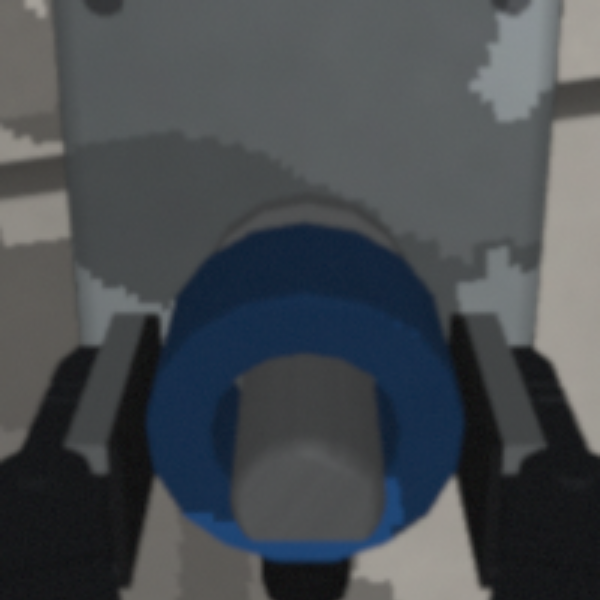

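View pics/s13c.png

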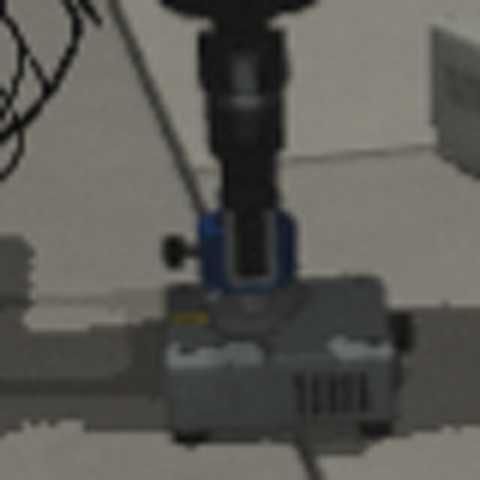

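The shaft is centred in the bore with its flat parallel to the collar. Now I push gently along tool +x.

Request:
servo_tool:
  steps:
    - [0.5, 0, 0.4, 0, 0, 0]
    - [1, 0, 0.4, 0, 0, 0]
    - [1.5, 0, 0.4, 0, 0, 0]
    - [2, 0, 0.4, 0, 0, 0]
    - [2, 0, 0.4, 0, 0, 0]

```text
clock: 17.75
position: [0.5403, 0.0138, 0.0694]
ee_rot: [0.0, 0.997, -0.075, 0.0]
contact_force: [-0.0, 0.1, -2.3]
width: 0.0446
```

Request:
servo_tool:
  steps:
    - [0.3, 0, 0, 0, 0, 0]
    - [0.6, 0, 0, 0, 0, 0]
    - [0.6, 0, 0, 0, 0, 0]

```text
clock: 18.05
position: [0.5408, 0.0137, 0.0694]
ee_rot: [0.0, 0.997, -0.075, 0.0]
contact_force: [-0.4, -0.1, -1.2]
width: 0.0446
```

Request:
servo_tool:
  steps:
    - [0.2, 0, 0, 0, 0, 0]
    - [0.4, 0, 0, 0, 0, 0]
    - [0.4, 0, 0, 0, 0, 0]

```text
clock: 18.35
position: [0.5412, 0.0136, 0.0694]
ee_rot: [0.0, 0.997, -0.075, 0.0]
contact_force: [1.1, -0.1, -0.9]
width: 0.0449
```

Request:
servo_tool:
  steps:
    - [0.2, 0, 0, 0, 0, 0]
    - [0.3, 0, 0, 0, 0, 0]
    - [0.3, 0, 0, 0, 0, 0]

```text
clock: 18.65
position: [0.5415, 0.0136, 0.0694]
ee_rot: [0.0, 0.997, -0.075, 0.0]
contact_force: [0.1, -0.3, -2.1]
width: 0.0446
```

Request:
servo_tool:
  steps:
    - [0.2, 0, 0, 0, 0, 0]
    - [0.3, 0, 0, 0, 0, 0]
    - [0.3, 0, 0, 0, 0, 0]

```text
clock: 18.95
position: [0.5417, 0.0135, 0.0694]
ee_rot: [0.0, 0.997, -0.075, -0.0]
contact_force: [0.5, -0.8, -1.0]
width: 0.0449
```

Request:
servo_tool:
  steps:
    - [0.2, 0, 0, 0, 0, 0]
    - [0.4, 0, 0, 0, 0, 0]
    - [0.4, 0, 0, 0, 0, 0]

```text
clock: 19.25
position: [0.5418, 0.0135, 0.0693]
ee_rot: [0.0, 0.997, -0.075, -0.0]
contact_force: [-1.2, 0.4, 0.5]
width: 0.0445
```

Run:
```python
from h import *
s=telemetry.get_state(); print(s['position'],phi(s),s['clock'],s['width'],s['contact_force'],s['moment'])
im,d=snap('wrist','w14.png')
bgr=cv2.imread('pics/w14.png')
cv2.imwrite('pics/w14c.png',cv2.resize(bgr[150:370,150:350],None,fx=3,fy=3)[:600])
```

```text
[0.54175235 0.01351637 0.06933895] -8.59943098595655 19.25 0.04451024012314685 [-1.15125111  0.42892554  0.52445508] [0.03615552 0.19992422 0.06964283]
```

View pics/w14c.png

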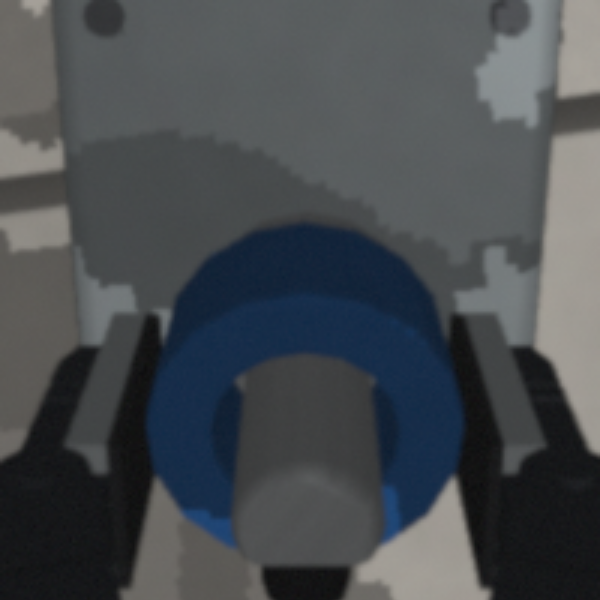

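Contact begins: the motion stalls at x 0.5418 and a moment appears. I press a little further.

Request:
servo_tool:
  steps:
    - [0.3, 0, 0, 0, 0, 0]
    - [0.3, 0, 0, 0, 0, 0]
    - [0.3, 0, 0, 0, 0, 0]

```text
clock: 19.6
position: [0.5418, 0.0135, 0.0693]
ee_rot: [-0.0, 0.997, -0.075, -0.001]
contact_force: [-1.9, -0.5, 0.5]
width: 0.0448
```

Request:
servo_tool:
  steps:
    - [0.3, 0, 0, 0, 0, 0]
    - [0.3, 0, 0, 0, 0, 0]
    - [0.3, 0, 0, 0, 0, 0]

```text
clock: 19.9
position: [0.5418, 0.0135, 0.0692]
ee_rot: [-0.0, 0.997, -0.075, -0.001]
contact_force: [-4.2, 0.5, 0.9]
width: 0.0445
```

Request:
servo_tool:
  steps:
    - [0.3, 0, 0, 0, 0, 0]
    - [0.3, 0, 0, 0, 0, 0]
    - [0.3, 0, 0, 0, 0, 0]

```text
clock: 20.2
position: [0.5419, 0.0135, 0.0692]
ee_rot: [-0.0, 0.997, -0.075, -0.001]
contact_force: [-5.3, 0.1, 1.6]
width: 0.0449
```

Request:
servo_tool:
  steps:
    - [0.3, 0, 0, 0, 0, 0]
    - [0.3, 0, 0, 0, 0, 0]
    - [0.3, 0, 0, 0, 0, 0]
    - [0.3, 0, 0, 0, 0, 0]
    - [0.3, 0, 0, 0, 0, 0]
    - [0.3, 0, 0, 0, 0, 0]
    - [0.3, 0, 0, 0, 0, 0]
    - [0.3, 0, 0, 0, 0, 0]

```text
clock: 21.0
position: [0.5419, 0.0135, 0.0692]
ee_rot: [-0.0, 0.997, -0.075, -0.001]
contact_force: [-5.3, 1.1, 1.6]
width: 0.0446
```

Run:
```python
from h import *
F=[]
for i in range(6):
    s=telemetry.get_state(); F.append(np.r_[s['contact_force'],s['moment'],s['width'],phi(s)]); im,d=snap('wrist','w15.png')
print(np.round(F,3),s['position'],s['clock'])
bgr=cv2.imread('pics/w15.png'); 
cv2.imwrite('pics/w15c.png',cv2.resize(bgr[150:370,150:350],None,fx=3,fy=3)[:600])
h=cv2.cvtColor(bgr,cv2.COLOR_BGR2HSV)
m=(h[:,:,0]>100)&(h[:,:,0]<125)&(h[:,:,1]>110); m[:200]=0
C=cloud('wrist',m,d,s); t=C[C[:,2]>np.percentile(C[:,2],97)-.003]; A=np.c_[t[:,:2],np.ones(len(t))]; c=np.linalg.lstsq(A,t[:,2],rcond=None)[0]; print('tilt',np.degrees(c[:2]),'top z',t[:,2].mean(),cv2.minEnclosingCircle((t[:,:2]*1000).astype(np.float32)))
snap('side','s15.png'); c=cv2.imread('pics/s15.png'); u,v=proj('side',[[.5377,.0143,.08]])[0].astype(int)
cv2.imwrite('pics/s15c.png',cv2.resize(c[v-40:v+40,u-40:u+40],None,fx=6,fy=6,interpolation=cv2.INTER_CUBIC))
snap('top','t15.png')
```

```text
[[-5.271e+00  1.125e+00  1.606e+00  1.590e-01  9.400e-01  5.000e-03
   4.500e-02 -8.597e+00]
 [-4.851e+00  1.715e+00  2.892e+00  1.250e-01  9.490e-01  4.100e-02
   4.500e-02 -8.601e+00]
 [-6.291e+00  4.530e-01  1.998e+00  1.640e-01  9.620e-01  1.000e-02
   4.400e-02 -8.597e+00]
 [-6.020e+00  8.830e-01  1.272e+00  1.670e-01  9.660e-01 -1.300e-02
   4.500e-02 -8.599e+00]
 [-6.940e+00  1.104e+00  1.556e+00  1.610e-01  9.860e-01  3.400e-02
   4.500e-02 -8.599e+00]
 [-5.943e+00  1.279e+00  1.599e+00  1.610e-01  9.600e-01  2.100e-02
   4.500e-02 -8.598e+00]] [0.54190772 0.01350327 0.06915309] 21.25
tilt [-1.01404361  0.08028196] top z 0.0890627625562655 ((541.7122802734375, 13.774662971496582), 22.95344352722168)
```

View pics/w15c.png

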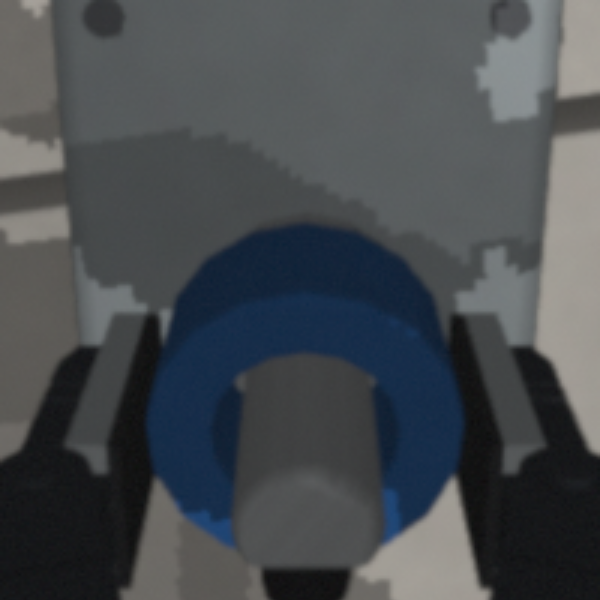

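View pics/s15c.png

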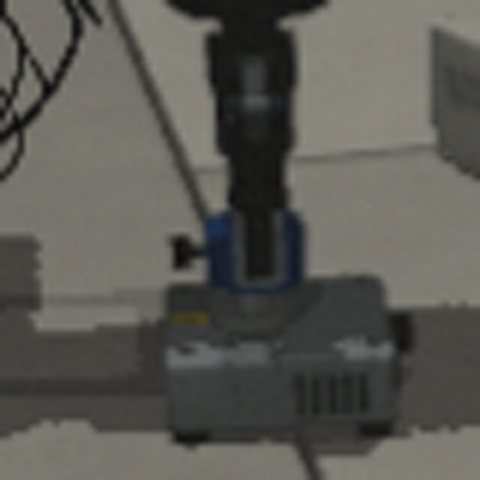

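View pics/t15.png

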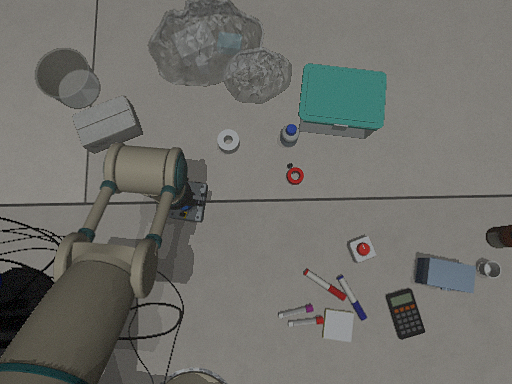

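The collar is level and clear of the boss, with a steady push of about 6 N and the bystanders where they were. Handing in.

```bash
python3 -c "
from h import *
print(sign_off())"
```

```text
the job is handed in; nothing more can be done
None
```

I turned the shaft until its flat faces the yellow pointer. The blue collar is now over the shaft, held with its screw pressed on the flat. The job is handed in, at about 21 s of the 58 s allowed.

- **Shaft:** I gripped it on the flat; the width read 15 mm, against 16 mm across flat and back. I then turned it −75°. Afterwards the flat measured 171.4° and the housing axis 171.4° (direction from +x); the yellow pointer's own direction measured 172.2°.
- **Collar:** I picked up the blue collar, not the red look-alike, and lowered it with the screw on the flat's side and the screw tip about 77 mm above the desk. I then pushed it sideways until it stalled.
- **Last checks:** The push was steady at about 6 N, the grip held at 45 mm, and the collar sits about 13 mm above the boss. In the last top picture the other things look unmoved.
- **Small disagreements:**
  - The collar moved about 3.6 mm by the arm's reading before it stopped, not the nominal 3 mm. The camera put its offset from the shaft axis at about 4 mm.
  - The depth fit gave up to 1° of tilt on the collar's top, while the tool itself read level.
  - The camera put the screw about 1 mm lower than the arm did, at 76 mm rather than 77 mm.

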